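Hold the router's backup battery against its sprung contacts

TASK

Set the battery pack flat on the router's tray, contact end towards the router but clear of the sprung contact block, then slide it straight forward between the rails and press the block in half of its travel (line on the block level with the router's front face, about 7 N), never all the way. Keep that push steady for three seconds and finish while still holding and pressing it, so that someone can fit the retaining screw. Leave the mouse, mug and screwdriver where they are.

Things in the scene. Friction and masses are not known exactly. Their poses are not given: they have to be found in the camera images.
- pack: Loose grey battery pack, a block 110 (its x) by 46 (y) by 44 mm high, 0.26 to 0.44 kg. Origin: centre of its underside, z up. Its +x end has the contacts (see pack_contacts); on top of the -x end is a pull ledge 6 mm high, 8 mm long. Grip it from above across the 46 mm, mid-length. It lies left or right of the tray, contact end roughly away from the robot base (within 0.9 rad of world x).
- pack_contacts (a point): Centre of the pack's contact end face: 55 mm along the pack's +x from its origin, 22 mm up. Two brass strips on that face wrap onto the top; a thin dark seam runs round the pack 15 mm from it.
- router: White router fixed to the desk: body 240 mm wide, 50 mm high, antennas 210 mm high at its back corners, an open tray towards the robot. Origin: on the tray's centre line at desk height, below the contact block's front face at rest. x: push direction, tray into router; y left; z up. The body's front face is at x = 24 mm, its back at 169 mm.
- tray (a point): Point fixed on the router: top of the tray deck, on its centre line, 80 mm before the router's origin (x = -80, z = 6 mm). The deck is 100 mm wide, from x = -151 to 24 mm. A pack centred here has its contact end 25 mm clear of the block. Two guide rails on the deck, 8 mm high, 54 mm apart inside (4 mm play each side of the pack), run from x = -28 to 24 mm, flared out to x = -42.
- contact_block: Grey sprung block 30 mm wide, 15 to 41 mm above the desk, 24 mm out of the router's face at rest. Slides along the router's x; its origin is the router's at rest, so its offset along x is how far it is in: 0 to 16 mm. Push = 2.4 N + 0.6 N per mm: 7.2 N at half travel (8 mm). A white line on its top, 16 mm behind its front, meets the router's face at half travel.
- mouse: Bystander: black computer mouse, 100 x 56 x 30 mm, on the side of the tray opposite to the pack. Origin: centre of its underside.
- mug: Bystander: white mug, 80 mm across and 92 mm high, to the right of the router. Origin: centre of its underside.
- screwdriver: Bystander: screwdriver 170 mm long lying on the desk to the left of the router.
Not all that is in view belongs to the job. Of the things that look like the pack, the smallest one is meant.

How it is judged:
On the way, in this order (a step that is already met when the one before it is completed fails the run):
1. the pack stands flat on the tray in line with the router, contact end forward, not yet touching the contact block (height (world z) of pack between 0.002 and 0.014 m and angle between pack's own z axis and vertical below 0.1 rad and angle between the x axis of pack and the x axis of router, either way round below 0.15 rad and x of pack_contacts in the frame of router between -0.1 and -0.001 m and y of pack_contacts in the frame of router between -0.012 and 0.012 m and contact force between pack and contact_block below 0.3 N), for 0.1 s.
2. the pack, straight between the rails, presses the contact block with 5 to 9.5 N for 2 s without a break (y of pack_contacts in the frame of router between -0.006 and 0.006 m and angle between the x axis of pack and the x axis of router, either way round below 0.1 rad and angle between pack's own z axis and vertical below 0.08 rad and height (world z) of pack between 0.002 and 0.012 m and x of pack_contacts in the frame of router above 0.002 m and contact force between pack and contact_block between 5 and 9.5 N), for 2 s.
At the end, for the whole second after the job is handed in: Fingers still on the pack (over 2 N); pack on the tray (underside 2 to 12 mm above the desk), upright within 0.08 rad, in line with the router within 0.1 rad and 6 mm, contact end forward, at rest (under 10 mm/s), pushing the contact block with 5 to 9.5 N (4.5 to 11.5 mm in) (all of step 2 and contact force between the fingers and pack above 2 N and linear speed of pack below 0.01 m/s); the arm keeps its last pose, push and grip.
It fails at once if the contact block is pushed right home, or with more than 15 N, by anything (contact force between anything else and contact_block above 15 N or x of contact_block in the frame of router above 0.0155 m).
It fails at once if the mouse, mug or screwdriver is moved more than 30 mm (distance of any of mouse, mug, screwdriver from where it was at the start of the episode above 0.03 m).
It also fails if it takes over 48 s, if anything falls off the work surface, if the arm or the gripper's body presses on something with over 40 N, if the wrist force passes 120 N, or if a joint passes its speed limit or range.

ROBOT

A 6-joint arm with a two-finger parallel gripper is mounted at the origin on the work surface. World frame = base frame: x ahead of the robot, y to its left, z up, the work surface at z = 0. Lengths are in m, angles in rad, forces in N, time in s.
With the tool pointing down it reaches from about 0.325 to 0.775 m from the base axis. Payload 5.5 kg.
Tool frame: the origin (TCP) lies midway between the tips of the shut fingers; the grasp point (between the pads) lies 19 mm behind it; z points along the fingers, y is the line along which they close (so a half turn about z gives the same grasp; the last joint's range is limited). The gripper opens to 85 mm and grips with 20 to 120 N. Pads are 22 mm wide; open, the fingers measure 114 mm over their backs; the gripper's body (76 mm by 85 mm) begins 54 mm behind the grasp point. The pads swing forward as they close: fully open they stand 13 mm farther back than shut.
Start: joints at [-1.338, 0.091, 1.231, -0, 1.82, -0.057], TCP at [0.171, -0.575, 0.193] pointing down, gripper open.
Joint ranges: [-2.87, 2.87], [-0.86, 2.18], [0.17, 2.46], [-1.51, 4.65], [0.06, 2.69], [-2.65, 2.65]. Speed limits (rad/s): [2.57, 2.57, 3.01, 3.14, 3.14, 3.14].

INTERFACE

Orientations are given as a unit quaternion [w, x, y, z].
In Python, from workcell import ctrl gives the robot as it stands. The module is installed in compiled form; this text tells all that it offers.
- The arm moves only by the tool drive_tool, never from a script. Its argument "increments" is a list of rows, each an object with "delta_pos": the shift along the world's x, y, z in units of 0.5 m (1.0 is 0.5 m), a list of three; "dr": the turn, a rotation vector about the world's x, y, z in units of pi rad (1.0 is pi rad), a list of three; "claw": the finger opening in mm, from 0 to 85.4. A call has 1 to 5 rows; each row is the pose to reach, as a shift and turn from the pose commanded when the call began, turning the shorter way round; what a row does not reach only later rows make up. A row lasts 1/10 s, in which the tool goes at most 50 mm and 8.59 degrees, less where a joint would pass 70% of its speed; a pose out of reach is approached as far as the arm can. A call with a number of a shift or a turn outside -1 to 1 is refused whole. A call with a gripper value outside its range is refused whole. The fingers move at their own pace and stop on an object; "grip_force" is the grip in N (left out, the last holds). Time passes only in rows, so rows that repeat a pose let the fingers close. It gives the time, the measured TCP pose, the force, the opening and the grip force at its end, in the units of the state.
- ctrl.get_obs(): the state, without advancing time (a new reading comes with each control period).
- ctrl.snapshot(name): name is "side" or "top" or "wrist"; returns a dict with "img" (384x512x3 uint8, red, green, blue), "fovy" (degrees; the focal length in pixels is half the picture's height over the tangent of half this angle, whatever the lens; pixels are square), "cx", "cy" (the principal point, pixels), "distortion" ([k1, k2, p1, p2, k3] as OpenCV has them; the pictures are not rectified), "xyz" and "attitude" of the camera in the world. Camera axes: x right, y down, z forward; pixel columns grow to the right and rows downward; lengths in m; the calibration is good to about 2 mm. A picture is of the moment at which its call begins. There is no depth.
- ctrl.finish_job(): hands the job in; it is judged then, once.
The state is a dict: "clock": time; "q": joint angles; "dq": joint speeds; "tau": joint torques, N m; "position": TCP position; "tcp_rot": TCP orientation; "force": force on the tool from outside, world axes, zero at the start; "torque": the same for the moment, N m; "width": opening from 0.0 (shut) to 1.0 (fully open); "grip_force": force on a finger pad.
Only numpy, scipy, OpenCV 4.12 (cv2) and the standard library are available. Lean on these libraries where they do the work, as an engineer would, in place of code of your own. Each camera call takes 0.05 s, during which the arm holds its last target. There are 200 camera calls.

## Working session

There is one attempt and no reset: what is moved stays moved. The work goes in short steps, Python scripts to look and compute and a tool call to move; the robot and the scene stay as the last step left them, time stands still between calls to the robot, and variables do not carry over. Pictures are saved under pics/ and viewed, at most 10 in all, crops included, and the job is handed in when it is done.

Besides the shell and the picture viewer there is one more tool, called after "Emit:" as name([rows], argument=value, ...), one row to a line, values as JSON. drive_tool: Moves the arm, as the interface text tells. Shifts and turns lie within -1 to 1; 1 stands for 0.5 m of shift or pi rad of turn. Its arguments: {"type":"object","properties":{"increments":{"type":"array","items":{"type":"object","properties":{"delta_pos":{"type":"array","items":{"type":"number","minimum":-1,"maximum":1}},"dr":{"type":"array","items":{"type":"number","minimum":-1,"maximum":1}},"claw":{"type":"number"}}}},"grip_force":{"type":"number"}},"required":["increments"]}

```bash
mkdir -p pics
cat > h.py <<'E'
import numpy as np, cv2
from scipy.spatial.transform import Rotation as R
from workcell import ctrl
def snap(n,f=None):
    s=ctrl.snapshot(n)
    if f: cv2.imwrite(f'pics/{f}.png',s['img'][:,:,::-1])
    return s
def cam(s):
    h=s['img'].shape[0]; f=h/2/np.tan(np.radians(s['fovy'])/2)
    K=np.array([[f,0,s['cx']],[0,f,s['cy']],[0,0,1]]); a=np.array(s['attitude'],float)
    M=R.from_quat(a[[1,2,3,0]]).as_matrix() if a.size==4 else a.reshape(3,3)
    return K,np.array(s['distortion'],float),M,np.array(s['xyz'])
def world(s,px,z):
    K,d,M,t=cam(s)
    u=cv2.undistortPoints(np.array(px,float).reshape(-1,1,2),K,d,None,None).reshape(-1,2)
    r=np.c_[u,np.ones(len(u))]@M.T
    z=np.broadcast_to(z,len(u))
    return t+r*((z-t[2])/r[:,2])[:,None]
def proj(s,P):
    K,d,M,t=cam(s)
    return cv2.projectPoints((np.array(P,float)-t)@M,np.zeros(3),np.zeros(3),K,d)[0].reshape(-1,2)
E
python3 - <<'E'
from h import *
import pickle
a=snap('top');b=snap('side')
pickle.dump((a,b),open('s0.pkl','wb'))
for s in(a,b): print({k:v for k,v in s.items() if k!='img'})
cv2.imwrite('pics/top0.png',cv2.resize(a['img'][:,:,::-1],(800,600),interpolation=2))
cv2.imwrite('pics/side0.png',cv2.resize(b['img'][:,:,::-1],(800,600),interpolation=2))
print(ctrl.get_obs())
E
```

```text
{'fovy': 55.87475654984898, 'cx': 253.7433797292553, 'cy': 189.70942480674412, 'distortion': array([-0.08972219,  0.        ,  0.        ,  0.        ,  0.        ]), 'xyz': array([3.45497296e-01, 2.01919106e-04, 1.03199169e+00]), 'attitude': array([-0.05660686,  0.70557014, -0.70354092,  0.06321872])}
{'fovy': 54.67145947126129, 'cx': 258.99351074594375, 'cy': 195.2758671658889, 'distortion': array([-0.02977165,  0.        ,  0.        ,  0.        ,  0.        ]), 'xyz': array([-0.07738493,  0.70413683,  0.84066889]), 'attitude': array([ 0.14826702, -0.31019151,  0.8542426 , -0.38995859])}
{'clock': 0.1, 'q': array([-1.33770524e+00,  9.18103455e-02,  1.23178360e+00, -2.28914797e-05,
        1.81979008e+00, -5.66840802e-02]), 'dq': array([ 5.58910480e-04, -1.35447103e-03, -4.10915084e-03,  7.12542436e-04,
        7.09853016e-05, -1.83502564e-04]), 'tau': array([ 3.06791255e-03, -4.60217857e+01, -4.19217074e+01, -6.20330027e-07,
        1.06195587e-02,  1.94313191e-05]), 'position': array([ 0.17136709, -0.57467187,  0.19203772]), 'tcp_rot': array([-8.91226968e-04,  9.89522152e-01,  1.44378351e-01, -8.99524176e-05]), 'force': array([-0.09339631, -0.34356118, -0.60469995]), 'torque': array([-0.00244316,  0.01061236,  0.01409751]), 'grip_force': 0.0, 'width': 1.001136675671764}
```

View pics/top0.png

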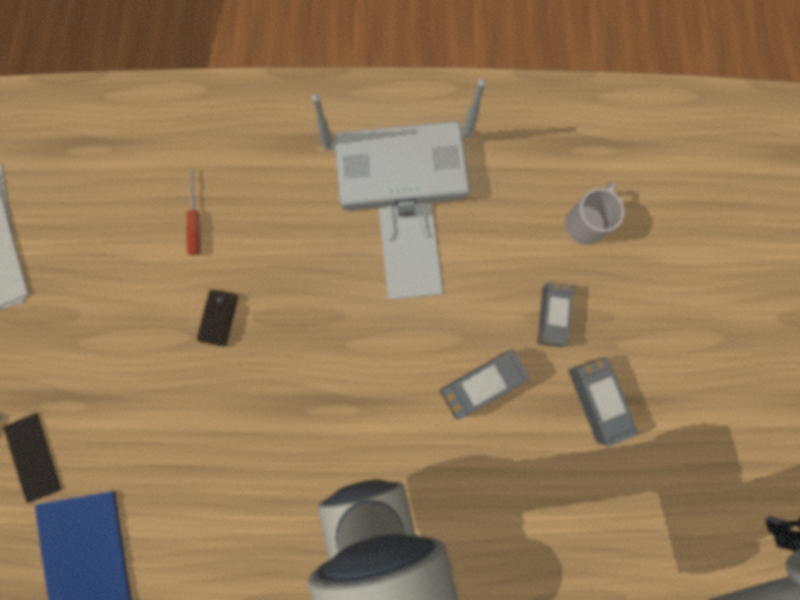

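View pics/side0.png

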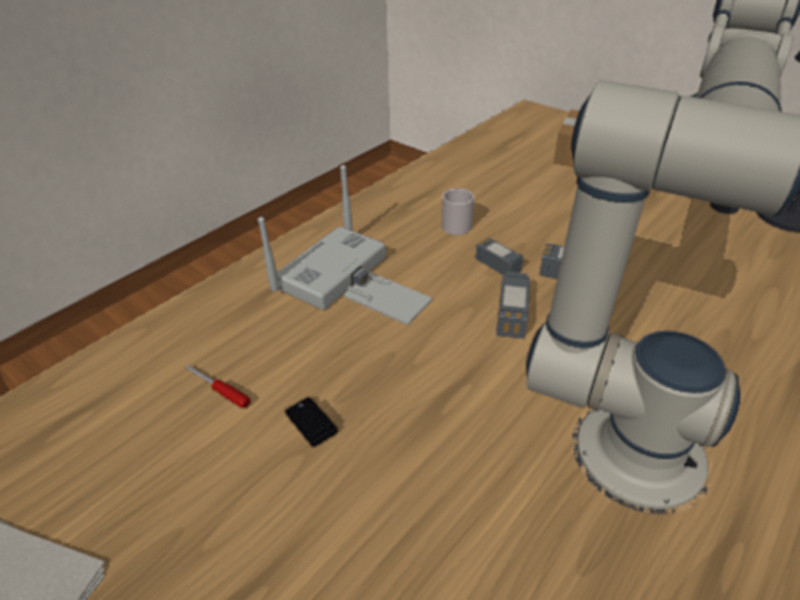

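The top view shows the router tray from (410,300) to (405,207) and three pack look-alikes. The smallest is at (555,315), with its contacts pointing up the picture (+x). I'll zoom in on it.

Run:
```python
from h import *
import pickle
a,b=pickle.load(open('s0.pkl','rb'))
im=a['img'][:,:,::-1]
c=lambda x,y,w,h,k:cv2.resize(im[y:y+h,x:x+w],(w*k,h*k),interpolation=2)
cv2.imwrite('pics/c.png',np.hstack([c(205,70,100,125,4),c(335,165,60,75,6)[:500, :]  if 0 else cv2.resize(c(335,170,50,62,8),(400,500))]))
```

```text
(no output)
```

View pics/c.png

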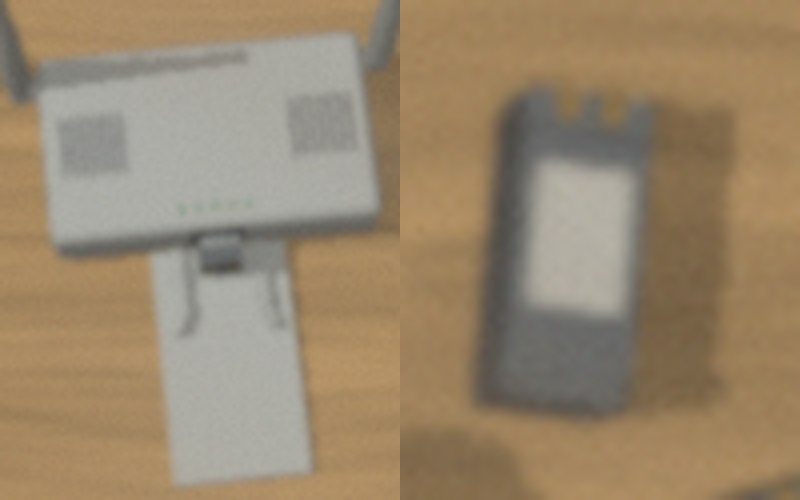

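The crop shows clear corners: tray near corners at (175,484) and (312,471), router top corners, and pack top corners at (525,88), (655,97), (630,408) and (497,402). I'll fit poses to them.

Run:
```python
from h import *
import pickle
from scipy.optimize import least_squares
a,b=pickle.load(open('s0.pkl','rb'))
def fit(s,obj,px,x0):
    obj=np.array(obj,float);px=np.array(px,float)
    def P(p):
        M=R.from_euler('z',p[2]).as_matrix(); return obj@M.T+[p[0],p[1],0]
    r=least_squares(lambda p:(proj(s,P(p))-px).ravel(),x0)
    print(r.x.round(4),np.round(r.fun.reshape(-1,2),2).tolist()); return r.x
L=lambda p:[[205+x/4,70+y/4] for x,y in p]
Q=lambda p:[[335+x/8,170+y*62/500] for x,y in p]
r=fit(a,[[-.151,.05,.006],[-.151,-.05,.006],[.024,.12,.05],[.024,-.12,.05],[.169,-.12,.05],[0,.015,.041],[0,-.015,.041]],
  L([(175,484),(312,471),(53,242),(379,215),(352,33),(202,265),(241,263)]),[.6,0,0])
p=fit(a,[[.055,.023,.044],[.055,-.023,.044],[-.055,-.023,.05],[-.055,.023,.05]],Q([(525,88),(655,97),(630,408),(490,402)]),[.5,-.2,0])
print(world(a,Q([(525,88),(655,97),(630,408),(490,402)]),.045))
# overlays
k=3
def draw(s,x0,y0,w,h,k):
    im=cv2.resize(np.ascontiguousarray(s['img'][y0:y0+h,x0:x0+w,::-1]),None,fx=k,fy=k,interpolation=2)
    for q,o in((r,[(-.151,.05,.006),(-.151,-.05,.006),(.024,-.05,.006),(.024,-.12,.05),(.169,-.12,.05),(.169,.12,.05),(.024,.12,.05),(.024,.05,.006)]),
               (r,[(0,.015,.041),(0,-.015,.041),(.024,-.015,.041),(.024,.015,.041)]),
               (p,[(.055,.023,.044),(.055,-.023,.044),(-.055,-.023,.044),(-.055,.023,.044)]),(p,[(.055,.023,0),(.055,-.023,0),(-.055,-.023,0),(-.055,.023,0)])):
        W=np.array(o)@R.from_euler('z',q[2]).as_matrix().T+[q[0],q[1],0]
        u=(proj(s,W)-[x0,y0]+.5)*k
        cv2.polylines(im,[np.round(u).astype(int)],True,(0,0,255),1)
    return im
A=draw(a,200,70,190,160,4)[:560,:]; cv2.imwrite('pics/ovt.png',A)
cv2.imwrite('pics/ovs.png',draw(b,170,100,190,140,4))
```

```text
[ 0.6707 -0.0267  0.1105] [[-0.45, 0.8], [-0.18, 0.4], [-1.08, 0.84], [1.16, -0.77], [1.24, -1.68], [-0.65, 0.36], [0.03, -0.19]]
[ 0.4848 -0.4385 -0.1666] [[-0.13, -0.42], [-0.82, 1.19], [-0.33, 0.61], [1.24, -1.33]]
[[ 0.54141674 -0.42483924  0.045     ]
 [ 0.53846834 -0.47257557  0.045     ]
 [ 0.42883984 -0.45547019  0.045     ]
 [ 0.43110444 -0.40503078  0.045     ]]
```

View pics/ovt.png

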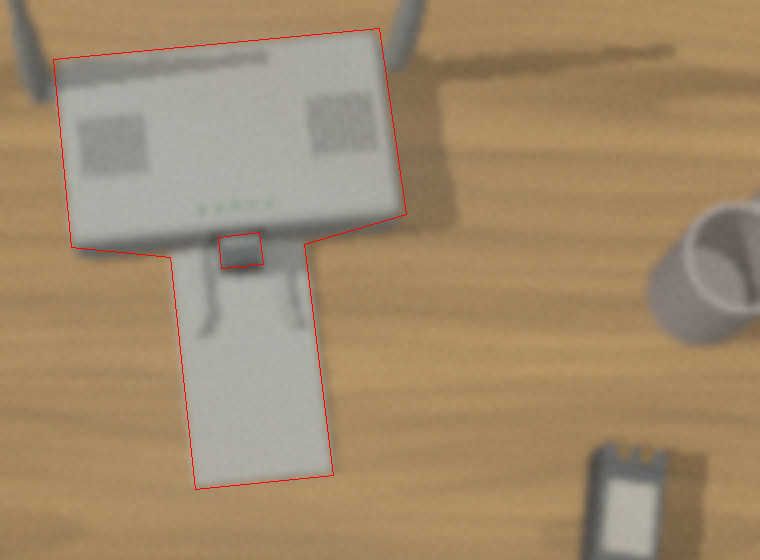

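View pics/ovs.png

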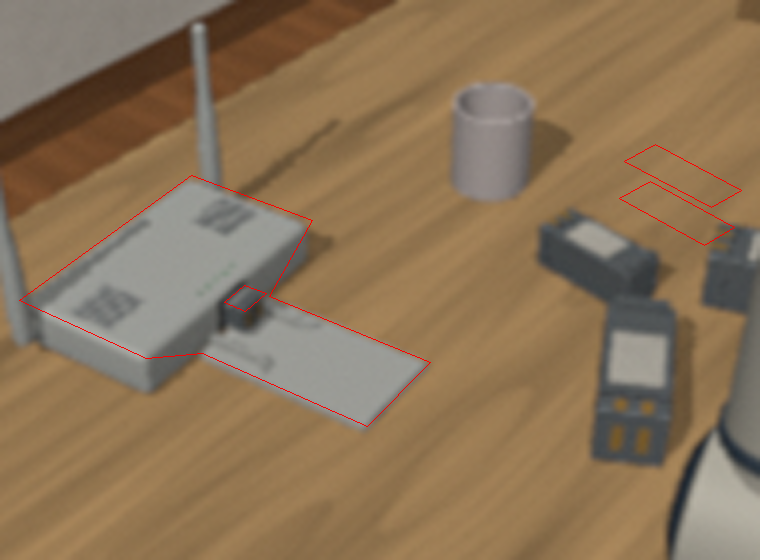

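The router fit is good. The pack fit is off because I forgot the 400 px crop offset, so I'll redo it and plan the grasp.

Run:
```python
from h import *
import pickle
from scipy.optimize import least_squares
a,b=pickle.load(open('s0.pkl','rb'))
Q=lambda p:np.array([[335+(x-400)/8,170+y*62/500] for x,y in p])
px=Q([(525,88),(655,97),(630,408),(490,402)])
S=lambda p:np.array([[170+x/4,100+y/4] for x,y in p])
obj=np.array([[.055,.023,.044],[.055,-.023,.044],[-.055,-.023,.044],[-.055,.023,.044]])
T=lambda p:obj@R.from_euler('z',p[2]).as_matrix().T+[p[0],p[1],0]
r=least_squares(lambda p:(proj(a,T(p))-px).ravel(),[.45,-.2,0]);p=r.x
print(p.round(4),r.fun.round(2)); print(world(a,px,.044).round(3))
def ov(s,x0,y0,w,h,k):
    im=cv2.resize(np.ascontiguousarray(s['img'][y0:y0+h,x0:x0+w,::-1]),None,fx=k,fy=k,interpolation=2)
    for z in(0,.044):
        W=T(p);W[:,2]=z
        cv2.polylines(im,[np.round((proj(s,W)-[x0,y0]+.5)*k).astype(int)],True,(0,0,255),1)
    return cv2.resize(im,(400,400))
cv2.imwrite('pics/ovp.png',np.hstack([ov(a,330,165,60,60,6),ov(b,295,140,60,60,6)]))
o=ctrl.get_obs(); q=o['tcp_rot']; M=R.from_quat(q[[1,2,3,0]]).as_matrix(); print(M.round(3)); 
yaw=np.arctan2(M[1,1],M[0,1]); print('tool y dir',yaw)
w=proj(b,[[*p[:2],.044]]);print(w)
```

```text
[ 0.4849 -0.2961 -0.1282] [-0.16 -0.54 -0.36  0.48 -0.32  0.71  0.83 -0.65]
[[ 0.541 -0.281  0.044]
 [ 0.538 -0.327  0.044]
 [ 0.429 -0.313  0.044]
 [ 0.431 -0.264  0.044]]
[[ 0.958  0.286 -0.   ]
 [ 0.286 -0.958  0.002]
 [ 0.    -0.002 -1.   ]]
tool y dir -1.28102671359489
[[319.96050321 159.46117222]]
```

View pics/ovp.png

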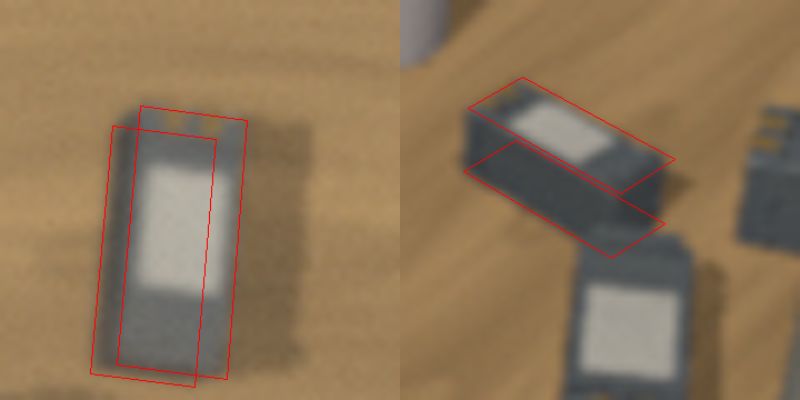

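The overlay agrees to about 3 mm: pack at (0.485, -0.296), yaw about -0.12. Next I move above it.

Emit:
drive_tool([
  {"delta_pos": [0.09,0.08,-0.01],"dr": [0,0,-0.02],"claw": 85},
  {"delta_pos": [0.18,0.16,-0.025],"dr": [0,0,-0.04],"claw": 85},
  {"delta_pos": [0.27,0.245,-0.04],"dr": [0,0,-0.06],"claw": 85},
  {"delta_pos": [0.36,0.325,-0.05],"dr": [0,0,-0.08],"claw": 85},
  {"delta_pos": [0.42,0.38,-0.06],"dr": [0,0,-0.1],"claw": 85},
], grip_force=40)

```text
clock: 0.6
position: [0.3568, -0.4066, 0.1662]
tcp_rot: [-0.0, 1.0, -0.014, -0.0]
force: [1.0, -0.9, -0.3]
width: 0.996
grip_force: 0.0
```

Emit:
drive_tool([
  {"delta_pos": [0.06,0.06,-0.01],"dr": [0,0,-0.01]},
  {"delta_pos": [0.12,0.11,-0.015],"dr": [0,0,-0.02]},
  {"delta_pos": [0.17,0.155,-0.02],"dr": [0,0,-0.03]},
  {"delta_pos": [0.19,0.175,-0.026],"dr": [0,0,-0.03]},
  {"delta_pos": [0.196,0.179,-0.026],"dr": [0,0,-0.03]},
])

```text
invalid input at $.increments[0]: expected keys delta_pos, dr, claw
```

Run:
```python
from h import *
s=snap('wrist'); o=ctrl.get_obs(); print(o['clock'],o['position'],R.from_quat(o['tcp_rot'][[1,2,3,0]]).as_matrix().round(3).tolist()); print(s['xyz'],s['fovy'])
im=cv2.resize(np.ascontiguousarray(s['img'][:,:,::-1]),None,fx=1.5,fy=1.5)
for yaw in(-.128,):
  for z in(.044,):
    W=np.array([[.055,.023],[.055,-.023],[-.055,-.023],[-.055,.023]]);c,n=np.cos(yaw),np.sin(yaw)
    W=np.c_[W@np.array([[c,n],[-n,c]])+[.4849,-.2961],np.full(4,z)]
    cv2.polylines(im,[np.round(proj(s,W)*1.5).astype(int)],True,(0,0,255),1)
cv2.imwrite('pics/w1.png',im)
import pickle;pickle.dump(s,open('w1.pkl','wb'))
```

```text
0.65 [ 0.36220525 -0.40111166  0.1653005 ] [[1.0, -0.024, 0.003], [-0.024, -1.0, 0.005], [0.003, -0.005, -1.0]]
[ 0.42879814 -0.40771283  0.34579908] 68.57581369588918
```

View pics/w1.png

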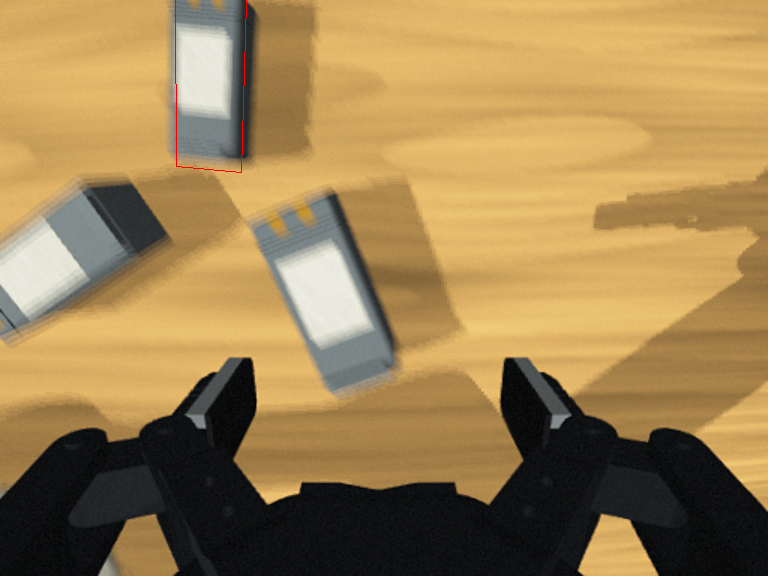

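The wrist view shows the pack at the top, about (205,80), with the prediction roughly on it; the arm was still moving. The second call was refused (claw needed), so I'll let the arm settle.

Emit:
drive_tool([
  {"delta_pos": [0,0,0],"dr": [0,0,0],"claw": 85},
  {"delta_pos": [0,0,0],"dr": [0,0,0],"claw": 85},
])

```text
clock: 0.85
position: [0.3557, -0.4083, 0.1666]
tcp_rot: [-0.0, 1.0, -0.012, -0.0]
force: [-0.6, 0.3, -0.2]
width: 0.995
grip_force: 0.0
```

Emit:
drive_tool([
  {"delta_pos": [0.07,0.064,-0.005],"dr": [0,0,-0.01],"claw": 85},
  {"delta_pos": [0.14,0.128,-0.01],"dr": [0,0,-0.02],"claw": 85},
  {"delta_pos": [0.21,0.192,-0.015],"dr": [0,0,-0.03],"claw": 85},
  {"delta_pos": [0.246,0.226,-0.02],"dr": [0,0,-0.03],"claw": 85},
  {"delta_pos": [0.246,0.226,-0.02],"dr": [0,0,-0.03],"claw": 85},
])

```text
clock: 1.35
position: [0.4798, -0.2944, 0.1561]
tcp_rot: [-0.001, 0.998, -0.058, -0.0]
force: [0.7, 0.4, -0.2]
width: 0.995
grip_force: 0.0
```

Emit:
drive_tool([
  {"delta_pos": [0,0,0],"dr": [0,0,0],"claw": 85},
  {"delta_pos": [0,0,0],"dr": [0,0,0],"claw": 85},
])

```text
clock: 1.55
position: [0.4778, -0.297, 0.157]
tcp_rot: [0.0, 0.998, -0.06, -0.0]
force: [0.6, -0.0, -0.2]
width: 0.993
grip_force: 0.0
```

Run:
```python
from h import *
s=snap('wrist'); o=ctrl.get_obs(); print(o['clock'],o['position'],R.from_quat(o['tcp_rot'][[1,2,3,0]]).as_matrix().round(3).tolist()); print(s['xyz'],s['fovy'])
im=cv2.resize(np.ascontiguousarray(s['img'][:,:,::-1]),None,fx=1.5,fy=1.5)
for yaw in(-.12,):
  for z in(.044,):
    W=np.array([[.055,.023],[.055,-.023],[-.055,-.023],[-.055,.023]]);c,n=np.cos(yaw),np.sin(yaw)
    W=np.c_[W@np.array([[c,n],[-n,c]])+[.4849,-.2961],np.full(4,z)]
    cv2.polylines(im,[np.round(proj(s,W)*1.5).astype(int)],True,(0,0,255),1)
cv2.imwrite('pics/w2.png',im)
import pickle;pickle.dump(s,open('w2.pkl','wb'))
```

```text
1.6 [ 0.47777044 -0.29696037  0.15706273] [[0.993, -0.121, -0.0], [-0.121, -0.993, -0.001], [-0.0, 0.001, -1.0]]
[ 0.54922079 -0.30454182  0.33657348] 68.57581369588918
```

View pics/w2.png

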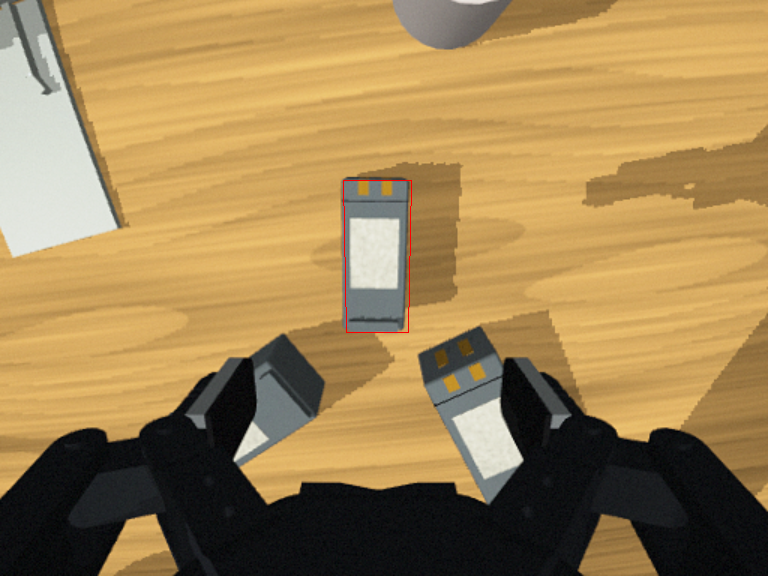

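The overlay on the pack agrees within about 1 mm, centre (377,255) px, contacts up at (375,187). Descending.

Emit:
drive_tool([
  {"delta_pos": [0.003,0.004,-0.08],"dr": [0,0,0],"claw": 85},
  {"delta_pos": [0.003,0.004,-0.16],"dr": [0,0,0],"claw": 85},
  {"delta_pos": [0.003,0.004,-0.24],"dr": [0,0,0],"claw": 85},
  {"delta_pos": [0.003,0.004,-0.284],"dr": [0,0,0],"claw": 85},
  {"delta_pos": [0.003,0.004,-0.284],"dr": [0,0,0],"claw": 85},
])

```text
clock: 2.1
position: [0.477, -0.2927, 0.0104]
tcp_rot: [-0.002, 0.998, -0.06, -0.003]
force: [-0.3, 0.8, -0.3]
width: 0.996
grip_force: 0.0
```

Emit:
drive_tool([
  {"delta_pos": [0,0,0],"dr": [0,0,0],"claw": 60},
  {"delta_pos": [0,0,0],"dr": [0,0,0],"claw": 40},
  {"delta_pos": [0,0,0],"dr": [0,0,0],"claw": 30},
  {"delta_pos": [0,0,0],"dr": [0,0,0],"claw": 30},
  {"delta_pos": [0,0,0],"dr": [0,0,0],"claw": 30},
])

```text
clock: 2.6
position: [0.4808, -0.2935, 0.0158]
tcp_rot: [0.0, 0.998, -0.059, 0.001]
force: [-0.1, -0.1, -0.7]
width: 0.35
grip_force: 0.0
```

Emit:
drive_tool([
  {"delta_pos": [0,0,0],"dr": [0,0,0],"claw": 30},
  {"delta_pos": [0,0,0],"dr": [0,0,0],"claw": 30},
])

```text
clock: 2.8
position: [0.4804, -0.2932, 0.015]
tcp_rot: [0.0, 0.998, -0.059, 0.0]
force: [-0.3, -0.5, -1.3]
width: 0.351
grip_force: 0.0
```

The fingers reached 30 mm without meeting anything. Looking.

Run:
```python
from h import *
s=snap('wrist');a=snap('top');b=snap('side')
o=ctrl.get_obs(); print(o['position'],o['width'],o['grip_force'])
w=s['img'][:,:,::-1]
t=cv2.resize(a['img'][150:250,300:433,::-1],(400,300)); d=cv2.resize(b['img'][110:210,270:403,::-1],(400,300))
cv2.imwrite('pics/g1.png',np.vstack([np.hstack([t,d]),np.hstack([cv2.resize(w,(400,300)),np.zeros((300,400,3),np.uint8)])]))
```

```text
[ 0.48033759 -0.29323077  0.01477842] 0.35673212503326424 0.0
```

View pics/g1.png

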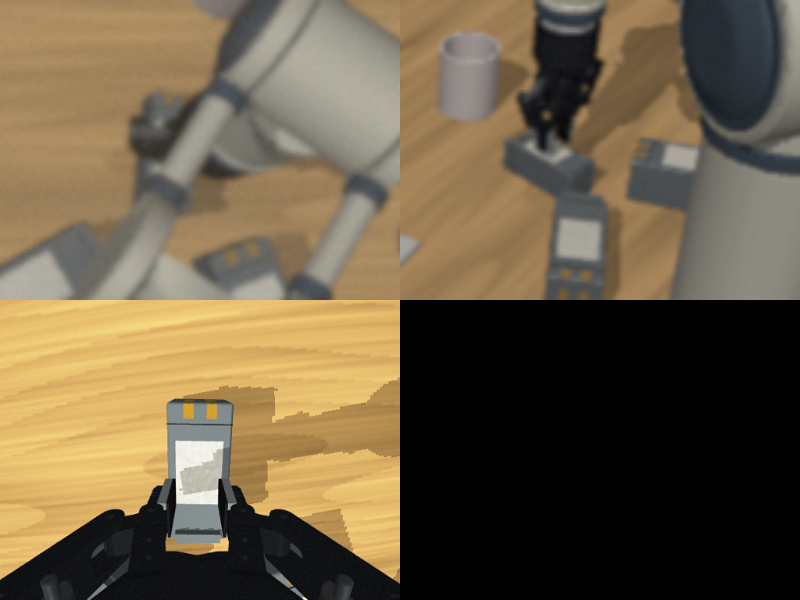

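Run:
```python
from h import *
s=snap('wrist');b=snap('side');o=ctrl.get_obs()
p=o['position'];M=R.from_quat(o['tcp_rot'][[1,2,3,0]]).as_matrix()
w=cv2.resize(np.ascontiguousarray(s['img'][:,:,::-1]),None,fx=1.5,fy=1.5)
d=np.ascontiguousarray(b['img'][:,:,::-1]);
dot=lambda im,u,c:cv2.circle(im,tuple(np.round(u).astype(int)),2,c,-1)
for sy in(-.015,.015):
  for dz,c in((0,(0,0,255)),(-.019,(0,255,0)),(-.038,(255,0,0))):
    P=p+M@[0,sy,dz]; dot(w,proj(s,[P])[0]*1.5,c); u=proj(b,[P])[0]; print(u); d[tuple(np.round(u[::-1]).astype(int))]=c
d=cv2.resize(d[110:190,290:370],(576,576),interpolation=0)
x=w[250:576,180:590]; x=cv2.resize(x,(410,326))
v=np.zeros((576,986,3),np.uint8);v[:,:576]=d;v[:326,576:]=x;v=cv2.resize(v,(800,467));cv2.imwrite('pics/g2.png',v)
print(o['tau'],o['force'])
```

```text
[317.21667008 168.33049833]
[317.6813326  164.17793041]
[318.15396735 159.95027694]
[322.4015394 165.0348055]
[322.90661007 160.90001403]
[323.42023638 156.69139701]
[ 5.95746998e-03 -4.20957506e+01 -4.07176960e+01  5.46955198e-04
  1.66499663e-03 -4.70608973e-05] [0.36268081 0.21282385 0.43746723]
```

View pics/g2.png

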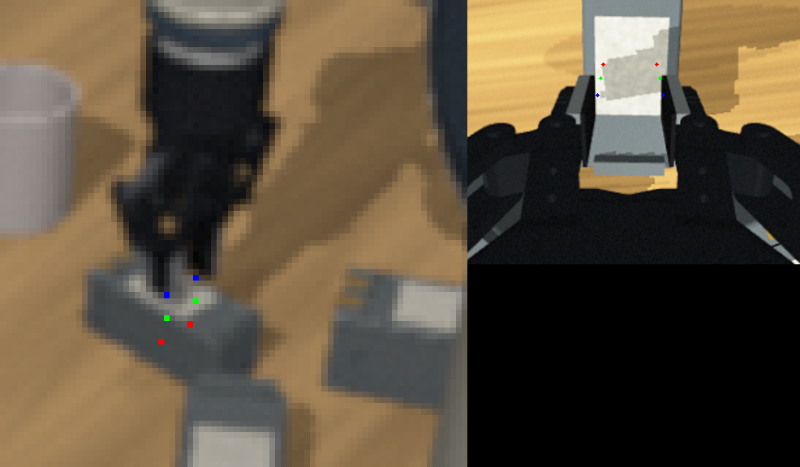

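The side view shows the fingertips just above the pack top. The pads end about 38 mm short of the reported TCP (blue dots), so the fingers closed over the pack without touching it. I'll open and go about 37 mm lower, watching the force.

Emit:
drive_tool([
  {"delta_pos": [0,0,0.01],"dr": [0,0,0],"claw": 85},
  {"delta_pos": [0,0,0.01],"dr": [0,0,0],"claw": 85},
  {"delta_pos": [0,0,0.01],"dr": [0,0,0],"claw": 85},
  {"delta_pos": [0,0,0.0],"dr": [0,0,0],"claw": 85},
  {"delta_pos": [0,0,-0.02],"dr": [0,0,0],"claw": 85},
])

```text
clock: 3.55
position: [0.4809, -0.2936, 0.0051]
tcp_rot: [0.0, 0.998, -0.059, 0.001]
force: [0.5, -1.1, 0.4]
width: 0.993
grip_force: 0.0
```

Emit:
drive_tool([
  {"delta_pos": [0,-0.001,-0.015],"dr": [0,0,0],"claw": 85},
  {"delta_pos": [0,-0.002,-0.03],"dr": [0,0,0],"claw": 85},
  {"delta_pos": [0,-0.002,-0.04],"dr": [0,0,0],"claw": 85},
  {"delta_pos": [0,-0.002,-0.04],"dr": [0,0,0],"claw": 85},
])

```text
clock: 3.95
position: [0.4797, -0.2938, -0.0166]
tcp_rot: [-0.001, 0.998, -0.059, -0.001]
force: [0.5, 0.4, 0.1]
width: 0.996
grip_force: 0.0
```

Emit:
drive_tool([
  {"delta_pos": [0,0,-0.006],"dr": [0,0,0],"claw": 70},
  {"delta_pos": [0,0,-0.006],"dr": [0,0,0],"claw": 55},
  {"delta_pos": [0,0,-0.006],"dr": [0,0,0],"claw": 40},
  {"delta_pos": [0,0,-0.006],"dr": [0,0,0],"claw": 30},
  {"delta_pos": [0,0,-0.006],"dr": [0,0,0],"claw": 30},
])

```text
clock: 4.45
position: [0.4806, -0.2945, -0.0177]
tcp_rot: [0.0, 0.998, -0.059, 0.0]
force: [-0.2, -1.5, 0.9]
width: 0.534
grip_force: 43.9
```

Emit:
drive_tool([
  {"delta_pos": [0,0,0],"dr": [0,0,0],"claw": 30},
  {"delta_pos": [0,0,0],"dr": [0,0,0],"claw": 30},
])

```text
clock: 4.65
position: [0.4806, -0.2945, -0.0176]
tcp_rot: [0.0, 0.998, -0.059, 0.0]
force: [0.9, -0.5, 3.0]
width: 0.533
grip_force: 44.1
```

Run:
```python
from h import *
s=snap('wrist');b=snap('side');o=ctrl.get_obs();print(o['position'],o['tcp_rot'],o['force'],o['width'],o['grip_force'])
d=cv2.resize(b['img'][110:190,290:370,::-1],(400,400),interpolation=2)
cv2.imwrite('pics/g3.png',np.hstack([d,cv2.resize(s['img'][150:384,140:374,::-1],(400,400))]))
```

```text
[ 0.48063416 -0.29455002 -0.01764133] [ 2.71174542e-04  9.98241210e-01 -5.92812733e-02  3.79155467e-04] [ 0.4730297  -1.72418715  3.33689847] 0.5278979678772238 44.15525257587433
```

View pics/g3.png

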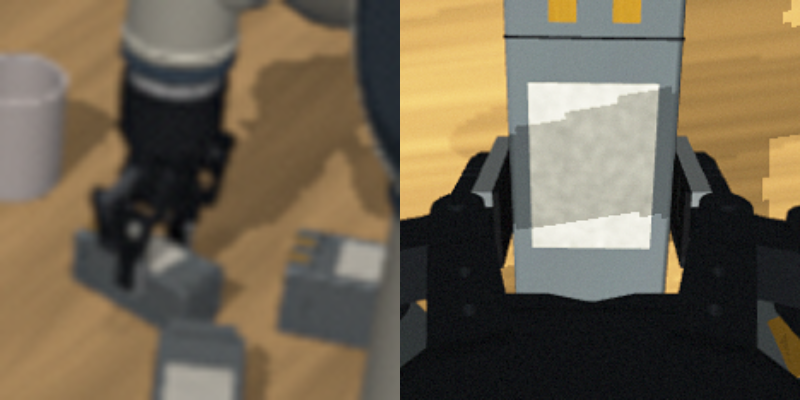

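The pack is gripped (45 mm opening, 44 N). I've viewed 11 pictures, one over the limit of 10, so from here I'll work from numbers only. Next is a lift, with a numeric check of the router pose against the tray corner seen in w2 (right near corner (126,227), left near corner (12,257)).

Emit:
drive_tool([
  {"delta_pos": [0,0,0.03],"dr": [0,0,0],"claw": 30},
  {"delta_pos": [0,0,0.08],"dr": [0,0,0.01],"claw": 30},
  {"delta_pos": [0.01,0.03,0.14],"dr": [0,0,0.02],"claw": 30},
  {"delta_pos": [0.03,0.08,0.16],"dr": [0,0,0.03],"claw": 30},
  {"delta_pos": [0.05,0.14,0.16],"dr": [0,0,0.04],"claw": 30},
])

```text
clock: 5.25
position: [0.5063, -0.2246, 0.0648]
tcp_rot: [0.001, 1.0, 0.003, 0.002]
force: [0.2, -0.4, -4.2]
width: 0.529
grip_force: 43.6
```

Emit:
drive_tool([
  {"delta_pos": [0.02,0.06,0],"dr": [0,0,0.01],"claw": 30},
  {"delta_pos": [0.04,0.13,0],"dr": [0,0,0.02],"claw": 30},
  {"delta_pos": [0.06,0.2,0],"dr": [0,0,0.03],"claw": 30},
  {"delta_pos": [0.08,0.27,0],"dr": [0,0,0.033],"claw": 30},
  {"delta_pos": [0.09,0.3,0],"dr": [0,0,0.033],"claw": 30},
])

```text
clock: 5.75
position: [0.5502, -0.071, 0.0616]
tcp_rot: [-0.001, 0.998, 0.057, -0.001]
force: [-0.1, -1.2, -3.3]
width: 0.53
grip_force: 43.4
```

Emit:
drive_tool([
  {"delta_pos": [0.01,0.03,0],"dr": [0,0,0],"claw": 30},
  {"delta_pos": [0.015,0.05,0],"dr": [0,0,0],"claw": 30},
  {"delta_pos": [0.015,0.05,0],"dr": [0,0,0],"claw": 30},
  {"delta_pos": [0.015,0.05,0],"dr": [0,0,0],"claw": 30},
])

```text
clock: 6.15
position: [0.5576, -0.05, 0.0617]
tcp_rot: [0.0, 0.998, 0.055, -0.0]
force: [0.0, -0.7, -3.1]
width: 0.53
grip_force: 43.4
```

Run:
```python
from h import *
import pickle
s=pickle.load(open('w2.pkl','rb'))
W=world(s,np.array([(126,227),(12,257),(40,0)])/1.5,.006)
rp=np.array([.6707,-.0267]);Y=.1105
def loc(P): return (np.array(P)[:,:2]-rp)@R.from_euler('z',Y).as_matrix()[:2,:2]
print(loc(W).round(4))
s=snap('wrist'); cv2.imwrite('pics/w4.png',s['img'][:,:,::-1]); pickle.dump(s,open('w4.pkl','wb'))
o=ctrl.get_obs();print(o['clock'],o['position'],o['tcp_rot'],o['force'],o['width'],o['grip_force'])
print('tcp in router',loc([o['position']]))
obj=np.array([(-.151,-.05,.006),(-.151,.05,.006),(.024,.12,.05),(.024,-.12,.05),(0,.015,.041),(0,-.015,.041),(.024,-.015,.041),(.024,.015,.041),(0,0,.041)])
print(proj(s,obj@R.from_euler('z',Y).as_matrix().T+[*rp,0]).round(1).tolist())
```

```text
[[-0.1497 -0.0562]
 [-0.1487  0.0517]
 [ 0.0227 -0.052 ]]
6.2 [ 0.55764309 -0.05029001  0.06177696] [ 2.69627635e-04  9.98494855e-01  5.48444210e-02 -2.05119508e-04] [ 0.23544268  0.75466753 -3.30210474] 0.5281123045899748 43.431358337402344
tcp in router [[-0.11496878 -0.01097876]]
[[295.9, 233.4], [186.4, 233.4], [44.8, 4.1], [429.6, 1.9], [213.8, 42.7], [259.8, 42.6], [260.0, 2.2], [212.7, 2.4], [236.8, 42.6]]
```

Run:
```python
from h import *
import pickle
s=pickle.load(open('w4.pkl','rb'));im=s['img']
rp=np.array([.6707,-.0267]);Y=.1105
loc=lambda P:(np.array(P)[:,:2]-rp)@R.from_euler('z',Y).as_matrix()[:2,:2]
hsv=cv2.cvtColor(cv2.GaussianBlur(im,(3,3),0),cv2.COLOR_RGB2HSV);S=hsv[...,1].astype(int);V=hsv[...,2].astype(int)
for r in range(30,230,15):
    low=S[r]<70
    c=np.flatnonzero(np.diff(low.astype(int)))
    lo=[int(x) for x in c if 120<x<400]
    if lo: print(r,[(x,*loc(world(s,[(x+.5,r)],.006))[0].round(4).tolist()) for x in (lo[0],lo[-1])],lo)
def strip(n,a): print(n,''.join('%4d'%v for v in a))
for r in (20,35): strip(r,V[r,185:290:3])
strip('col236',V[0:120:2,236])
for r in (80,100,120,140,160,180): strip(r,V[r,180:300:3])
print(S[100,180:300:6])
```

```text
30 [(171, 0.017, 0.0514), (302, 0.0166, -0.0483)] [171, 302]
45 [(172, 0.0063, 0.0513), (301, 0.0059, -0.0479)] [172, 220, 228, 242, 250, 301]
60 [(173, -0.0046, 0.0511), (301, -0.0049, -0.0483)] [173, 301]
75 [(173, -0.0157, 0.0518), (300, -0.016, -0.048)] [173, 300]
90 [(174, -0.027, 0.0518), (300, -0.0272, -0.0484)] [174, 300]
105 [(175, -0.0385, 0.0517), (299, -0.0388, -0.0481)] [175, 299]
120 [(176, -0.0504, 0.0517), (298, -0.0506, -0.0478)] [176, 298]
135 [(177, -0.0625, 0.0517), (298, -0.0626, -0.0483)] [177, 263, 278, 298]
150 [(178, -0.0749, 0.0517), (306, -0.075, -0.0555)] [178, 225, 243, 263, 281, 306]
165 [(179, -0.0877, 0.0517), (305, -0.0877, -0.0553)] [179, 305]
180 [(180, -0.1008, 0.0518), (304, -0.1009, -0.0552)] [180, 304]
195 [(181, -0.1143, 0.0519), (303, -0.1144, -0.055)] [181, 303]
210 [(182, -0.1283, 0.052), (302, -0.1283, -0.0548)] [182, 302]
225 [(183, -0.1427, 0.0521), (301, -0.1427, -0.0547)] [183, 301]
20  230 230 229 231 232 133 177 177 179 133 134 134 133 134 136 134 135 135 134 134 135 134 134 134 115 180 180 180 180 160 182 180 179 179 179
35  230 231 
[... 730 characters left out ...]
231 231 231 231 232 231 231 231 231 231 232 231 231 231 231 231 232 231 232 232 232 232 231 232 232 232 232 231 232 231 231 231 230 230 232 233
140  232 231 231 231 231 231 231 133 125 126 125 125 126 126 125 126 192 198 190 192 193 152 120 121 121 119 121 119 131 188 178 175 175 178 119 118 116 114 114 115
160  227 230 230 230 230 230 232 150 132 134 133 132 133 132 133 133 197 201 197 198 201 153 132 132 133 133 132 133 161 198 199 198 199 200 132 132 132 132 131 131
180  224 231 231 230 230 230 231 179 132 134 134 134 135 135 135 134 134 133 132 133 133 132 133 133 134 135 133 134 133 132 132 132 132 132 133 132 133 132 132 132
[ 8  7  6 12 13 10  6  7  7  5  7  7  7  5  7  7  8  7 13 12]
```

Run:
```python
from h import *
import pickle
s=pickle.load(open('w4.pkl','rb'));im=s['img'];V=im.max(2).astype(int)
rp=np.array([.6707,-.0267]);Y=.1105
loc=lambda P:(np.array(P)[:,:2]-rp)@R.from_euler('z',Y).as_matrix()[:2,:2]
def strip(n,a): print(n,''.join('%4d'%v for v in a))
strip('colbrass 234 r126+',V[126:200,234]); strip('col 215',V[126:200,215]); strip('col 252',V[126:200,252])
for r in (150,185,210,240): strip(r,V[r,196:320:2])
z=.0618+.0176+.044
print(proj(s,[[.5576+.06*np.cos(Y)*1,-.0503+.06*np.sin(Y),z-.044],[.5576+.06*np.cos(Y),-.0503+.06*np.sin(Y),z]]))
for px in((203,150),(203,185),(234,140),(234,145),(234,150)): print(px,loc(world(s,[px],z)),loc(world(s,[px],z-.044)))
```

```text
colbrass 234 r126+  231 231 236 223  80  87  83 113 144  59  63  86 107 157 200 197 202 196 198 200 201 198 199 194 197 200 198 198 197 197 194 195 195 196 197 198 187 142 139 133 136 133 131 139 119  68  66 118 138 133 138 134 133 135 131 130 134 131 134 133 134 137 133 132 137 134 134 133 135 137 133 133 180 232
col 215  231 231 232 230 138  42  52  57  56  53  56  94 107 118 125 137 135 131 131 133 133 132 136 129 131 133 132 132 136 137 135 139 134 133 136 134 132 134 137 135 135 137 134 139 107  46  87 136 137 133 136 131 135 137 135 136 136 138 134 134 134 131 136 132 140 138 138 136 136 134 140 128 199 240
col 252  232 232 233 225 125  49  52  53  54  55  63  82  98 113 121 129 133 133 134 134 131 133 129 135 131 134 130 133 130 133 136 129 132 131 137 131 134 133 129 135 137 132 135 136 135  98  39 108 137 132 132 134 135 131 141 135 136 131 133 133 138 130 133 132 133 137 134 134 136 134 133 128 161 213
150  232 232 185 131 135 134 136 136 132 131 132 135 130 135 131 150 202 199 199 197 201 197 200 208 136 130 133 131 131 135 134 134 135 135 151 198 197 205 199 198 199 203 2
[... 531 characters left out ...]
8 132 132 129 118  75 227 228 227 228 228 229 229 231
240   79  84  83  43 109 130 135 113  94  89 189 210 210 236 235 235 233 229 229 234 233 236 235 241 241 238 236 234 236 238 237 234 230 229 231 234 232 231 232 230 235 176 178 179 177 178 191  94  99  95  96  91  74  58  82  81  88  83  74  14  19  12
[[253.94004276 132.35625741]
 [254.70219944 140.46746813]]
(203, 150) [[-0.05893459  0.01067937]] [[-0.06495308  0.01832263]]
(203, 185) [[-0.07411533  0.01139728]] [[-0.08579954  0.01930847]]
(234, 140) [[-0.05481291 -0.00239777]] [[-0.05929312  0.00036488]]
(234, 145) [[-0.05687982 -0.00236318]] [[-0.06213143  0.00041237]]
(234, 150) [[-0.05896521 -0.00232801]] [[-0.06499513  0.00046067]]
```

Numeric edges from that wrist image (no viewing):
- **Tray:** its centre is 1.8 mm left of my fit, and the block is 2.3 mm farther forward.
- **Pack:** the contact face is about 56 mm before the block and the lateral error is 12 mm. It is well aligned.

Now I move over the tray and lower.

Emit:
drive_tool([
  {"delta_pos": [0.007,0.025,-0.02],"dr": [0,0,0],"claw": 30},
  {"delta_pos": [0.007,0.025,-0.06],"dr": [0,0,0],"claw": 30},
  {"delta_pos": [0.007,0.025,-0.1],"dr": [0,0,0],"claw": 30},
  {"delta_pos": [0.007,0.025,-0.13],"dr": [0,0,0],"claw": 30},
  {"delta_pos": [0.007,0.025,-0.13],"dr": [0,0,0],"claw": 30},
])

```text
clock: 6.7
position: [0.5591, -0.0365, -0.0067]
tcp_rot: [-0.001, 0.998, 0.055, -0.003]
force: [-0.6, -0.1, -4.5]
width: 0.53
grip_force: 43.3
```

Emit:
drive_tool([
  {"delta_pos": [0,0,0],"dr": [0,0,0],"claw": 30},
  {"delta_pos": [0,0,0],"dr": [0,0,0],"claw": 30},
  {"delta_pos": [0,0,0],"dr": [0,0,0],"claw": 30},
])

```text
clock: 7.0
position: [0.5623, -0.0369, -0.0017]
tcp_rot: [0.0, 0.998, 0.055, 0.001]
force: [-0.3, 0.7, -4.0]
width: 0.53
grip_force: 43.4
```

```bash
cat > m.py <<'E'
from h import *
rp=np.array([.6707,-.0267]);Y=.1105
loc=lambda P:(np.atleast_2d(P)[:,:2]-rp)@R.from_euler('z',Y).as_matrix()[:2,:2]
o=ctrl.get_obs();p=o['position'];q=o['tcp_rot']
u=np.array([np.cos(Y),np.sin(Y)])
print(o['clock'],p.round(4),'loc(corr)',(loc(p)-[.0023,.0018]).round(4),'yaw',round(2*np.arctan2(q[2],q[1]),4),'tilt',np.round(2*q[[0,3]],4),'F',o['force'].round(2),'Fu',round(float(o['force'][:2]@u),2),'grip',o['grip_force'])
E
python3 - <<'E'
from m import *
s=snap('wrist');V=s['img'].max(2).astype(int)
def strip(n,a): print(n,''.join('%4d'%v for v in a))
# tray sides, pack sides
hs=cv2.cvtColor(s['img'],cv2.COLOR_RGB2HSV)[...,1]
for r in (60,100,130,150,170):
    c=np.flatnonzero(np.diff((hs[r]<70).astype(int)));print(r,c,loc(world(s,[(x+.5,r) for x in c if 100<x<400],.006)).round(4).tolist())
for r in(150,170,190,210): strip(r,V[r,180:310:3])
for c in(215,240,255): strip(c,V[0:200:3,c])
E
```

```text
7.0 [ 0.5623 -0.0369 -0.0017] loc(corr) [[-0.1112 -0.    ]] yaw 0.1106 tilt [0.0004 0.0024] F [-0.26  0.67 -4.04] Fu -0.19 grip 43.35825562477112
60 [166 341] [[-0.0088, 0.0514], [-0.0087, -0.0483]]
100 [168 338] [[-0.0308, 0.0517], [-0.0307, -0.0482]]
130 [171 335] [[-0.0482, 0.0511], [-0.0481, -0.0477]]
150 [172 225 242 263 280 334] [[-0.0602, 0.0514], [-0.0603, 0.0188], [-0.0603, 0.0084], [-0.0603, -0.0044], [-0.0603, -0.0148], [-0.0602, -0.048]]
170 [173 332] [[-0.0727, 0.0517], [-0.0727, -0.0477]]
150  229 229 227 228 230 228 229 124 131 133 130 131 135 131 135 135 197 199 195 194 200 143 132 127 129 130 130 132 146 196 196 195 199 199 126 128 126 129 125 125 129 133  73 174
170  228 228 227 229 227 229 230  87 110 106 110 112 110 110 111 110 125 117 119 115 120 121 138 136 140 137 137 130 135 136 132 131 135 136 134 135 134 135 132 133 134 111 176 170
190  226 227 228 229 229 228 227 213 129 129 133 129 134 134 132 133 129 131 133 133 131 129 131 130 132 135 131 133 129 134 131 131 132 132 128 130 132 129 126 130 129  78 173 174
210  229 228 229 229 228 229 228 234 131 136 131 
[... 250 characters left out ...]
76 180 173 177 174 177 173 171 172 231 231 231 229 229 229 225  49  57 105 126 130 132 133 129 129 131 132 132 132  44 135 134 133 129 129 130 135 133 195
240  134 130 134 131 135 136 116  49 139  80  80  73 231 228 230 230 231 230 231 231 229 230 229 231 231 232 230 229 229 229 231 229 230 228 230 231 229 229 228 230 229 229 231 165  84  57 105 199 197 196 200 196 199 197 185 130 131  67 138 133 127 133 132 132 135 132 173
255  136 130 132 133 129 131 111  51  47  54  51  46 176 172 232 231 230 230 229 229 230 231 230 230 233 230 231 231 229 229 233 230 232 231 231 230 230 230 229 229 231 231 230 165  51  55 100 124 131 133 130 135 127 133 131 128 129  96 133 133 130 134 129 131 134 131 148
```

Aligned: lateral error is about 0 and the contact face is 50 mm from the block. Lowering to the deck.

Emit:
drive_tool([
  {"delta_pos": [0,0,-0.006],"dr": [0,0,0],"claw": 30},
  {"delta_pos": [0,0,-0.012],"dr": [0,0,0],"claw": 30},
  {"delta_pos": [0,0,-0.016],"dr": [0,0,0],"claw": 30},
  {"delta_pos": [0,0,-0.019],"dr": [0,0,0],"claw": 30},
  {"delta_pos": [0,0,-0.019],"dr": [0,0,0],"claw": 30},
])

```text
clock: 7.55
position: [0.5614, -0.0368, -0.0117]
tcp_rot: [0.0, 0.998, 0.055, 0.0]
force: [-4.2, 0.6, 3.2]
width: 0.531
grip_force: 44.2
```

Emit:
drive_tool([
  {"delta_pos": [0,0,-0.001],"dr": [0,0,0],"claw": 30},
  {"delta_pos": [0,0,-0.001],"dr": [0,0,0],"claw": 30},
  {"delta_pos": [0,0,-0.001],"dr": [0,0,0],"claw": 30},
])

```text
clock: 7.85
position: [0.5615, -0.0368, -0.0116]
tcp_rot: [0.0, 0.998, 0.055, 0.0]
force: [-5.9, 0.3, 6.8]
width: 0.529
grip_force: 44.7
```

```bash
python3 m.py
```

```text
7.85 [ 0.5615 -0.0368 -0.0116] loc(corr) [[-0.112   0.0002]] yaw 0.1108 tilt [0.0001 0.0005] F [-5.95  0.28  6.76] Fu -5.88 grip 44.725656509399414
```

The pack is down on the deck. I'll ease the downward push, then start sliding.

Emit:
drive_tool([
  {"delta_pos": [0,0,0.002],"dr": [0,0,0],"claw": 30},
  {"delta_pos": [0,0,0.002],"dr": [0,0,0],"claw": 30},
  {"delta_pos": [0,0,0.002],"dr": [0,0,0],"claw": 30},
])

```text
clock: 8.15
position: [0.5616, -0.0368, -0.0116]
tcp_rot: [0.0, 0.998, 0.055, 0.0]
force: [-3.7, -0.0, 4.3]
width: 0.531
grip_force: 44.3
```

Emit:
drive_tool([
  {"delta_pos": [0.012,0.0013,0],"dr": [0,0,0],"claw": 30},
  {"delta_pos": [0.024,0.0026,0],"dr": [0,0,0],"claw": 30},
  {"delta_pos": [0.036,0.004,0],"dr": [0,0,0],"claw": 30},
  {"delta_pos": [0.04,0.0044,0],"dr": [0,0,0],"claw": 30},
  {"delta_pos": [0.04,0.0044,0],"dr": [0,0,0],"claw": 30},
])

```text
clock: 8.65
position: [0.5822, -0.0347, -0.0116]
tcp_rot: [0.0, 0.998, 0.055, 0.001]
force: [-2.7, 0.6, 4.1]
width: 0.531
grip_force: 44.5
```

```bash
python3 m.py
```

```text
8.65 [ 0.5822 -0.0347 -0.0116] loc(corr) [[-0.0911  0.    ]] yaw 0.1108 tilt [0.0003 0.001 ] F [-2.69  0.57  4.15] Fu -2.61 grip 44.50536131858826
```

Emit:
drive_tool([
  {"delta_pos": [0.01,0.0011,0.001],"dr": [0,0,0],"claw": 30},
  {"delta_pos": [0.02,0.0022,0.0015],"dr": [0,0,0],"claw": 30},
  {"delta_pos": [0.03,0.0033,0.0015],"dr": [0,0,0],"claw": 30},
  {"delta_pos": [0.04,0.0044,0.0015],"dr": [0,0,0],"claw": 30},
  {"delta_pos": [0.04,0.0044,0.0015],"dr": [0,0,0],"claw": 30},
])

```text
clock: 9.15
position: [0.6025, -0.0322, -0.0116]
tcp_rot: [-0.0, 0.998, 0.055, 0.001]
force: [1.7, 0.3, -0.4]
width: 0.528
grip_force: 43.9
```

```bash
python3 m.py
```

```text
9.15 [ 0.6025 -0.0322 -0.0116] loc(corr) [[-0.0707  0.0002]] yaw 0.1109 tilt [-0.0001  0.0014] F [ 1.69  0.28 -0.39] Fu 1.71 grip 43.90158534049988
```

Emit:
drive_tool([
  {"delta_pos": [0,0,0],"dr": [0,0,0],"claw": 30},
  {"delta_pos": [0,0,0],"dr": [0,0,0],"claw": 30},
])

```text
clock: 9.35
position: [0.6017, -0.0323, -0.0116]
tcp_rot: [-0.0, 0.998, 0.055, 0.0]
force: [1.4, 0.4, -1.0]
width: 0.529
grip_force: 43.8
```

Run:
```python
from m import *
s=snap('wrist');V=s['img'].max(2).astype(int)
for c in(230,234,238,248,256): print(c,V[0:170:2,c].tolist())
print(V[150,180:320:4].tolist())
```

```text
9.35 [ 0.6017 -0.0323 -0.0116] loc(corr) [[-0.0715  0.0003]] yaw 0.1108 tilt [-0.0001  0.0006] F [ 1.43  0.38 -0.99] Fu 1.46 grip 43.77133905887604
230 [232, 234, 233, 232, 231, 231, 231, 231, 231, 232, 230, 233, 231, 230, 229, 223, 217, 213, 210, 204, 196, 196, 187, 169, 152, 125, 23, 15, 140, 135, 142, 135, 140, 139, 132, 236, 234, 236, 227, 135, 139, 140, 136, 134, 136, 134, 138, 138, 135, 136, 133, 135, 139, 142, 138, 107, 243, 233, 235, 234, 233, 234, 234, 233, 233, 67, 75, 109, 61, 118, 206, 203, 202, 202, 203, 199, 201, 199, 206, 204, 204, 183, 140, 134, 137]
234 [230, 231, 231, 231, 232, 232, 231, 231, 233, 232, 233, 231, 232, 230, 229, 223, 222, 216, 208, 206, 204, 192, 182, 168, 154, 122, 25, 17, 146, 140, 134, 135, 140, 135, 130, 236, 236, 233, 230, 139, 136, 137, 138, 138, 135, 140, 138, 137, 139, 137, 138, 140, 136, 135, 138, 113, 222, 234, 231, 232, 233, 233, 234, 233, 227, 66, 79, 112, 60, 104, 203, 202, 201, 200, 202, 202, 199, 198, 202, 198, 205, 186, 137, 139, 137]
238 [231, 230, 230, 232, 230, 231, 230, 232, 231, 231, 231, 232, 232, 232, 229, 226, 219, 214, 210, 20
[... 646 characters left out ...]
35, 97, 49, 57, 60, 107, 123, 136, 133, 137, 132, 136, 135, 139, 133, 131, 137, 136, 136, 137, 138]
256 [158, 162, 155, 159, 188, 232, 233, 229, 231, 232, 231, 233, 231, 231, 229, 225, 218, 213, 211, 208, 199, 196, 187, 168, 147, 127, 23, 14, 143, 140, 138, 136, 136, 135, 127, 237, 234, 235, 226, 133, 140, 133, 133, 135, 132, 137, 135, 137, 136, 133, 133, 136, 136, 137, 138, 114, 187, 234, 235, 233, 234, 233, 235, 235, 235, 178, 54, 57, 60, 104, 118, 137, 133, 137, 131, 135, 132, 138, 136, 136, 133, 132, 138, 136, 136]
[233, 232, 231, 234, 232, 190, 136, 137, 132, 137, 134, 137, 199, 209, 204, 206, 141, 136, 137, 135, 139, 154, 197, 201, 200, 211, 131, 129, 136, 132, 132, 116, 179, 178, 180]
```

The numbers show the block at rest (face row 55, line rows 70-77, front row 110) and the pack front at row 130, about 10.7 mm from the block. I'll advance 13 mm to make first contact.

Emit:
drive_tool([
  {"delta_pos": [0.007,0.0008,0],"dr": [0,0,0],"claw": 30},
  {"delta_pos": [0.014,0.0015,0],"dr": [0,0,0],"claw": 30},
  {"delta_pos": [0.02,0.0022,0],"dr": [0,0,0],"claw": 30},
  {"delta_pos": [0.026,0.0029,0],"dr": [0,0,0],"claw": 30},
  {"delta_pos": [0.026,0.0029,0],"dr": [0,0,0],"claw": 30},
])

```text
clock: 9.9
position: [0.614, -0.031, -0.0116]
tcp_rot: [0.0, 0.998, 0.055, -0.001]
force: [-4.3, -0.7, 0.7]
width: 0.53
grip_force: 44.0
```

Emit:
drive_tool([
  {"delta_pos": [0,0,0],"dr": [0,0,0],"claw": 30},
  {"delta_pos": [0,0,0],"dr": [0,0,0],"claw": 30},
])

```text
clock: 10.1
position: [0.614, -0.031, -0.0116]
tcp_rot: [-0.0, 0.998, 0.055, -0.0]
force: [-4.5, -0.8, 0.2]
width: 0.529
grip_force: 44.0
```

```bash
cat > b.py <<'E'
from m import *
s=snap('wrist');V=s['img'].max(2).astype(int)
for c in(248,256): print(c,V[20:190:2,c].tolist())
E
python3 b.py
```

```text
10.1 [ 0.614  -0.031  -0.0116] loc(corr) [[-0.0591  0.0002]] yaw 0.1108 tilt [-0.     -0.0008] F [-4.48 -0.78  0.23] Fu -4.54 grip 43.96287381649017
248 [234, 234, 235, 233, 234, 234, 235, 234, 235, 235, 236, 236, 234, 235, 235, 236, 235, 235, 235, 235, 236, 232, 227, 222, 219, 215, 205, 202, 193, 177, 150, 111, 19, 108, 138, 135, 142, 230, 235, 236, 241, 137, 137, 139, 137, 140, 139, 136, 136, 140, 139, 138, 131, 138, 133, 135, 136, 97, 59, 105, 127, 134, 137, 141, 136, 134, 139, 139, 138, 138, 135, 138, 141, 139, 133, 146, 43, 138, 137, 137, 140, 138, 137, 141, 137]
256 [234, 234, 235, 234, 235, 233, 234, 156, 162, 164, 164, 159, 240, 237, 235, 237, 234, 237, 236, 235, 236, 232, 228, 224, 219, 213, 208, 202, 195, 175, 155, 113, 19, 103, 135, 137, 134, 230, 235, 236, 239, 138, 140, 135, 138, 139, 138, 138, 133, 135, 136, 132, 137, 136, 137, 135, 136, 99, 63, 105, 121, 135, 134, 137, 137, 137, 135, 133, 139, 140, 137, 137, 139, 138, 138, 142, 19, 147, 139, 133, 135, 137, 139, 134, 141]
```

```bash
cat >> b.py <<'E'
c=252;v=s['img'][:,244:260].max(2).mean(1)
g=np.diff(v)
i=lambda lo,hi,sgn:lo+int(np.argmax(sgn*g[lo:hi]))
a=np.flatnonzero(v<40)
e0=a[0]; # dark gap below face
l0=i(e0+3,e0+32,1);l1=i(l0+2,l0+14,-1)
fx=lambda r,z:loc(world(s,[(c,r+.5)],z))[0,0]-.0023
# subpixel line centre: 
seg=np.arange(l0-2,l1+4);w=np.clip(v[seg]-140,0,None);lc=(seg*w).sum()/w.sum()
print('gap',e0,a[-1],'line',l0,l1,round(lc,2),'line x',fx(lc,.041).round(5),'=> in',round(fx(lc,.041)-.0165,5))
E
python3 b.py | tail -1
```

```text
gap 84 383 line 93 100 97.28 line x 0.01817 => in 0.00167
```

Three estimates put the block 2-3 mm in. I'll advance another 5.5 mm smoothly.

Emit:
drive_tool([
  {"delta_pos": [0.003,0.0003,0],"dr": [0,0,0],"claw": 30},
  {"delta_pos": [0.006,0.0007,0],"dr": [0,0,0],"claw": 30},
  {"delta_pos": [0.009,0.001,0],"dr": [0,0,0],"claw": 30},
  {"delta_pos": [0.011,0.0012,0],"dr": [0,0,0],"claw": 30},
  {"delta_pos": [0.011,0.0012,0],"dr": [0,0,0],"claw": 30},
])

```text
clock: 10.7
position: [0.6186, -0.0305, -0.0116]
tcp_rot: [0.0, 0.998, 0.055, -0.001]
force: [-8.4, -1.1, 2.1]
width: 0.529
grip_force: 44.1
```

Emit:
drive_tool([
  {"delta_pos": [0,0,0],"dr": [0,0,0],"claw": 30},
  {"delta_pos": [0,0,0],"dr": [0,0,0],"claw": 30},
])

```text
clock: 10.9
position: [0.6186, -0.0305, -0.0116]
tcp_rot: [0.0, 0.998, 0.055, -0.001]
force: [-7.9, -1.3, 2.5]
width: 0.529
grip_force: 44.1
```

```bash
python3 b.py
```

```text
10.9 [ 0.6186 -0.0305 -0.0116] loc(corr) [[-0.0545  0.0002]] yaw 0.1106 tilt [ 0.     -0.0028] F [-7.88 -1.26  2.5 ] Fu -7.97 grip 44.09049689769745
248 [231, 233, 233, 233, 233, 233, 233, 235, 233, 233, 234, 233, 234, 233, 234, 234, 234, 232, 233, 235, 233, 234, 236, 234, 234, 234, 233, 232, 225, 225, 215, 209, 206, 196, 195, 174, 150, 88, 9, 237, 238, 133, 132, 134, 135, 136, 135, 133, 131, 133, 135, 134, 131, 131, 131, 132, 138, 70, 62, 103, 119, 134, 131, 134, 133, 136, 129, 133, 132, 135, 135, 132, 136, 138, 132, 143, 34, 139, 133, 136, 135, 137, 136, 135, 132]
256 [233, 232, 231, 231, 232, 232, 233, 232, 233, 233, 233, 233, 232, 220, 160, 159, 153, 156, 200, 235, 232, 234, 234, 234, 235, 233, 233, 232, 227, 221, 215, 213, 201, 202, 188, 176, 152, 91, 12, 236, 238, 134, 131, 132, 130, 134, 132, 131, 136, 134, 129, 134, 130, 133, 131, 136, 134, 94, 51, 98, 121, 135, 134, 134, 130, 135, 139, 135, 134, 131, 134, 135, 133, 136, 133, 138, 35, 143, 133, 133, 134, 129, 132, 138, 132]
gap 95 383 line 121 133 nan line x nan => in nanb.py:12: RuntimeWarning: invalid value encountered in scalar divide
  seg=np.arange(l0-2,l1+4);w=np.clip(v[seg]-140,0,None);lc=(seg*w).sum()/w.sum()
```

The line is now level with the face: rows 97-101 visible, roughly half covered. Fu is about 8 N including roughly 1 N of friction, so the block is about 7.5 mm in. Holding for more than 3 s.

Emit:
drive_tool([
  {"delta_pos": [0,0,0],"dr": [0,0,0],"claw": 30},
  {"delta_pos": [0,0,0],"dr": [0,0,0],"claw": 30},
  {"delta_pos": [0,0,0],"dr": [0,0,0],"claw": 30},
  {"delta_pos": [0,0,0],"dr": [0,0,0],"claw": 30},
  {"delta_pos": [0,0,0],"dr": [0,0,0],"claw": 30},
])

```text
clock: 11.45
position: [0.6186, -0.0305, -0.0116]
tcp_rot: [0.0, 0.998, 0.055, -0.001]
force: [-7.8, -0.6, 1.3]
width: 0.531
grip_force: 44.1
```

Emit:
drive_tool([
  {"delta_pos": [0,0,0],"dr": [0,0,0],"claw": 30},
  {"delta_pos": [0,0,0],"dr": [0,0,0],"claw": 30},
  {"delta_pos": [0,0,0],"dr": [0,0,0],"claw": 30},
  {"delta_pos": [0,0,0],"dr": [0,0,0],"claw": 30},
  {"delta_pos": [0,0,0],"dr": [0,0,0],"claw": 30},
])

```text
clock: 11.95
position: [0.6186, -0.0305, -0.0116]
tcp_rot: [0.0, 0.998, 0.055, -0.001]
force: [-8.5, -0.7, 2.9]
width: 0.53
grip_force: 44.1
```

Emit:
drive_tool([
  {"delta_pos": [0,0,0],"dr": [0,0,0],"claw": 30},
  {"delta_pos": [0,0,0],"dr": [0,0,0],"claw": 30},
  {"delta_pos": [0,0,0],"dr": [0,0,0],"claw": 30},
  {"delta_pos": [0,0,0],"dr": [0,0,0],"claw": 30},
  {"delta_pos": [0,0,0],"dr": [0,0,0],"claw": 30},
])

```text
clock: 12.45
position: [0.6186, -0.0305, -0.0116]
tcp_rot: [0.0, 0.998, 0.055, -0.001]
force: [-8.6, -0.7, 1.7]
width: 0.528
grip_force: 44.1
```

Emit:
drive_tool([
  {"delta_pos": [0,0,0],"dr": [0,0,0],"claw": 30},
  {"delta_pos": [0,0,0],"dr": [0,0,0],"claw": 30},
  {"delta_pos": [0,0,0],"dr": [0,0,0],"claw": 30},
  {"delta_pos": [0,0,0],"dr": [0,0,0],"claw": 30},
  {"delta_pos": [0,0,0],"dr": [0,0,0],"claw": 30},
])

```text
clock: 12.95
position: [0.6186, -0.0305, -0.0116]
tcp_rot: [0.0, 0.998, 0.055, -0.001]
force: [-9.1, -1.4, 1.9]
width: 0.531
grip_force: 44.1
```

Emit:
drive_tool([
  {"delta_pos": [0,0,0],"dr": [0,0,0],"claw": 30},
  {"delta_pos": [0,0,0],"dr": [0,0,0],"claw": 30},
  {"delta_pos": [0,0,0],"dr": [0,0,0],"claw": 30},
  {"delta_pos": [0,0,0],"dr": [0,0,0],"claw": 30},
  {"delta_pos": [0,0,0],"dr": [0,0,0],"claw": 30},
])

```text
clock: 13.45
position: [0.6186, -0.0305, -0.0116]
tcp_rot: [0.0, 0.998, 0.055, -0.001]
force: [-8.2, -1.0, 1.5]
width: 0.532
grip_force: 44.1
```

Emit:
drive_tool([
  {"delta_pos": [0,0,0],"dr": [0,0,0],"claw": 30},
  {"delta_pos": [0,0,0],"dr": [0,0,0],"claw": 30},
  {"delta_pos": [0,0,0],"dr": [0,0,0],"claw": 30},
  {"delta_pos": [0,0,0],"dr": [0,0,0],"claw": 30},
  {"delta_pos": [0,0,0],"dr": [0,0,0],"claw": 30},
])

```text
clock: 13.95
position: [0.6186, -0.0305, -0.0116]
tcp_rot: [0.0, 0.998, 0.055, -0.001]
force: [-8.5, -1.0, 1.9]
width: 0.533
grip_force: 44.1
```

Emit:
drive_tool([
  {"delta_pos": [0,0,0],"dr": [0,0,0],"claw": 30},
  {"delta_pos": [0,0,0],"dr": [0,0,0],"claw": 30},
  {"delta_pos": [0,0,0],"dr": [0,0,0],"claw": 30},
  {"delta_pos": [0,0,0],"dr": [0,0,0],"claw": 30},
  {"delta_pos": [0,0,0],"dr": [0,0,0],"claw": 30},
])

```text
clock: 14.45
position: [0.6186, -0.0305, -0.0116]
tcp_rot: [0.0, 0.998, 0.055, -0.001]
force: [-8.7, -1.0, 2.7]
width: 0.527
grip_force: 44.1
```

```bash
python3 b.py 2>/dev/null| cut -c1-420
```

```text
14.45 [ 0.6186 -0.0305 -0.0116] loc(corr) [[-0.0545  0.0002]] yaw 0.1107 tilt [ 0.0001 -0.0027] F [-8.69 -0.99  2.65] Fu -8.74 grip 44.09247100353241
248 [232, 230, 235, 234, 234, 232, 232, 234, 232, 232, 232, 232, 233, 233, 233, 233, 234, 235, 233, 233, 234, 235, 233, 233, 233, 233, 232, 233, 227, 221, 219, 209, 205, 199, 191, 173, 148, 85, 10, 236, 238, 134, 137, 134, 134, 132, 135, 131, 133, 136, 131, 133, 136, 132, 129, 131, 135, 72, 53, 102, 121, 137, 132, 131, 131, 133, 129, 131, 132, 136, 133, 133, 134, 135, 137, 140, 31, 139, 131, 135, 138, 131, 134, 134, 
256 [232, 232, 232, 232, 233, 232, 233, 234, 232, 232, 233, 232, 234, 220, 156, 158, 159, 158, 202, 234, 233, 234, 234, 231, 233, 234, 234, 232, 227, 222, 216, 213, 208, 200, 192, 169, 153, 91, 18, 238, 237, 133, 133, 135, 136, 135, 135, 136, 135, 131, 135, 131, 126, 131, 134, 135, 130, 98, 56, 103, 115, 137, 135, 136, 135, 134, 130, 132, 133, 134, 135, 134, 134, 137, 128, 140, 36, 141, 135, 133, 134, 134, 135, 136, 
gap 95 383 line 112 114 nan line x nan => in nan
```

Steady for 3.5 s, with the line at the face. Handing in.

```bash
python3 -c "
from workcell import ctrl
print(ctrl.finish_job())"
```

```text
the job is handed in; nothing more can be done
None
```

I handed the job in with the pack held and pressed steadily for 3.5 s, the block about half in (line at the router's face, an estimated 7 N on it), but no verdict came back and I viewed 11 pictures, one over the limit of 10.

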